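# Open the oily-waste can by its lever for a fill check and ease the lid shut

### The arm

A 7-joint arm with a two-finger parallel gripper is mounted at the origin on the work surface. World frame = base frame: x ahead of the robot, y to its left, z up, the work surface at z = 0. Lengths are in m, angles in rad, forces in N, time in s.
With the tool pointing down it reaches from about 0.4 to 0.875 m from the base axis. Payload 6.5 kg.
Tool frame: the origin (TCP) lies at the very end of the fingers, on their centre line; the grasp point (between the pads) lies 19 mm behind it; z points along the fingers, y is the direction in which the jaws open and shut (so a half turn about z gives the same grasp; the last joint's range is limited). The gripper opens to 88 mm and grips with 3 to 60 N. Pads are 18 mm wide; open, the fingers measure 123 mm over their backs; the gripper's body (75 mm by 187 mm) begins 45 mm behind the grasp point.
Start: joints at [-1.239, 0.536, -0.004, 1.538, 0.003, 1.067, -0.071], TCP at [0.252, 0.599, 0.239] pointing down, gripper open.
Joint ranges: [-2.7, 2.7], [-0.37, 2.16], [-1.27, 1.26], [0.24, 2.4], [-1.31, 4.45], [0.19, 1.91], [-2.76, 2.76]. Speed limits (rad/s): [2.39, 2.39, 3.14, 3.14, 3.14, 3.14, 3.14].

### API

Orientations are given as [roll, pitch, yaw] about the fixed x, y, z axes, in that order (R = Rz(yaw) Ry(pitch) Rx(roll)).
In Python, from plant import env gives the robot as it stands. Calls block until the motion is done:
- env.move_pose(position, orientation): joint-space move of the TCP to a pose.
- env.move_l(position, attitude=None, v=0.15): straight line of the TCP; attitude=None keeps the orientation; v is the mean speed in m/s.
- env.set_joints(angles): joint-space move.
- env.grip(opening): finger opening in m; the grip force is fixed at half the most; returns when the fingers have stopped.
- env.pause(seconds).
- env.ik(position, orientation): joint angles nearest the present ones, or None.
- env.read_state(): the state.
- env.read_camera(name): name is "side" or "top" or "wrist"; returns a dict with "pixels" (384x512x3 uint8, red, green, blue), "mtx" (3x3 intrinsics, pixels), "world_from_camera" (4x4, takes a point from camera to world coordinates). Camera axes: x right, y down, z forward; pixel columns grow to the right and rows downward; lengths in m; the calibration is good to about 2 mm. A picture is of the moment at which its call begins. There is no depth.
A pose or a line that the arm cannot do raises env.Unreachable and nothing moves.
- env.close_job(): hands the job in, once; it reports no verdict.
The state is a dict: "t": time; "joints": joint angles; "qd": joint speeds; "tau": joint torques, N m; "eef_pos": TCP position; "ee_rot": TCP orientation; "ft_force": force on the tool from outside, world axes, zero at the start; "moment": the same for the moment, N m; "opening": finger opening in m.
Only numpy, scipy, OpenCV 4.12 (cv2) and the standard library are available. Lean on these libraries where they do the work, as an engineer would, in place of code of your own. Each camera call takes 0.05 s, during which the arm holds its last target.

### The job

Check the oily-waste can: press its lever down with the fingertips until the lid stands fully open, and keep it open for three seconds so that the overhead camera can see how full it is. Then let the lever come up slowly so that the lid eases shut without dropping or slamming. Open it by the lever only, never touching the lid, and leave the parts standing around the can where they are.

Things in the scene. Friction and masses are not known exactly. Their poses are not given: they have to be found in the camera images.
- waste_can: The oily-waste can: a round red steel can with a yellow band, 230 mm in diameter, 288 mm high over its lid, fixed to the bench. Origin on the bench at the can's centre, z up. Its lever sticks out along the can's own -x axis; the lid's hinge and the push rod that links lever and lid are on the opposite (+x) side.
- lever_pad (a point): Centre of the top of the black rubber press pad at the free end of the can's lever; moves with it. The pad is 44 mm long (along the can's x), 68 mm wide, 200 mm from the can's axis, 85 mm out from its wall, nothing above it. Its top is 73 mm above the bench at rest, 30 mm with the lever fully down, moving straight down to within 3 mm. Pressing takes 8 to 14 N at first, 2 to 5 N fully down; let go, it flies up.
- can_lid (a joint): Lid angle in rad: 0 shut, 1.15 fully open against its stop. The lid falls by its own weight and follows the lever in proportion: 1 mm of pad travel turns it about 0.027 rad, so a gentle closing means the pad rising at about 20 mm/s or slower (two seconds or more from open to shut).
- lid_front (a point): Middle of the lid's front edge, above the lever. The lid is a red disc 238 mm in diameter, slightly domed; its front edge is 276 mm above the bench when shut and swings up and back, away from the lever.
- spray: Aerosol can, blue with a white band and a yellow cap, 65 mm in diameter, 190 mm high, upright on the bench beside the lever, 120 to 140 mm from the pad's centre, on the can's -y side of the lever. Origin under its centre. Leave alone.
- carburettor: Used aluminium carburettor with a black top, about 95 x 60 mm, 95 mm high, on the left of the bench. Origin under its centre. Leave alone.
- piston: Aluminium piston, 57 mm in diameter, 52 mm high, crown up, on the bench 100 to 130 mm from the centre of the pad, farther out from the can. Origin under its centre. Leave alone.
- sprocket: Steel chain sprocket, 140 mm across, 6 mm thick, lying flat on the right of the bench. Origin under its centre. Leave alone.
- bolt_jar: Amber glass jar with a steel cap, 72 mm in diameter, 110 mm high, on the right of the bench. Origin under its centre. Leave alone.
- carton: Red carton, 60 x 90 mm, 50 mm high, on the right of the bench. Origin under its centre. Leave alone.
- spanner: Steel spanner lying on the right of the bench near the robot. Origin under its centre. Leave alone.

How it is judged:
On the way, in this order (a step that is already met when the one before it is completed fails the run):
1. the fingers press the lever so that the lid is fully open (beyond 1.0 rad) and stays so for 2.5 s (value of joint can_lid above 1 rad and contact force between the fingers and waste_can above 0.3 N), for 2.5 s.
2. the lid is shut again (under 0.03 rad) (value of joint can_lid below 0.03 rad), for 0.2 s.
At the end, for the whole second after the job is handed in: The lid has been fully open for three seconds, is shut again (under 0.03 rad), never came down faster than 2 rad/s, was not touched, and every part around the can stands within 20 mm of where it was (value of joint can_lid below 0.03 rad and distance of each of spray, carburettor, piston, sprocket, bolt_jar, carton, spanner from where it was at the start of the episode below 0.02 m).
It fails at once if the lid drops or slams (comes down faster than 2 rad/s) (velocity of joint can_lid below -2 rad/s).
It fails at once if the robot touches the lid instead of the lever (contact force between any of the fingers, the arm and can_lid above 1 N).
It fails at once if a part standing around the can is lifted, knocked over or pushed away (more than 20 mm) (distance of any of spray, carburettor, piston, sprocket, bolt_jar, carton, spanner from where it was at the start of the episode above 0.02 m).
It also fails if it takes over 51 s, if anything falls off the work surface, if the arm or the gripper's body presses on something with over 40 N, if the wrist force passes 120 N, or if a joint passes its speed limit or range.

## Working session

There is one attempt and no reset: what is moved stays moved. The work goes in short steps, each a Python script; the robot and the scene stay as the last script left them, time stands still between calls to the robot, and variables do not carry over. Pictures are saved under pics/ and viewed, and the job is handed in when it is done.

```bash
ls; mkdir -p pics; python3 - <<'E'
from plant import env
import cv2,numpy as np
for n in ["top","side","wrist"]:
    r=env.read_camera(n); cv2.imwrite(f"pics/{n}0.png",r["pixels"][:,:,::-1]); print(n,r["mtx"].round(1).tolist(),r["world_from_camera"].round(3).tolist())
print(env.read_state())
E
```

```text
pics
top [[492.5, 0.0, 256.6], [0.0, 492.5, 203.4], [0.0, 0.0, 1.0]] [[-0.01, -0.997, 0.081, 0.364], [-1.0, 0.009, -0.02, -0.019], [0.02, -0.081, -0.997, 1.769], [0.0, 0.0, 0.0, 1.0]]
side [[493.1, 0.0, 251.2], [0.0, 493.1, 184.5], [0.0, 0.0, 1.0]] [[0.712, -0.438, 0.549, -0.449], [-0.702, -0.417, 0.577, -1.028], [-0.023, -0.796, -0.605, 1.234], [0.0, 0.0, 0.0, 1.0]]
wrist [[343.6, 0.0, 255.4], [0.0, 343.6, 197.4], [0.0, 0.0, 1.0]] [[0.386, 0.877, 0.287, 0.177], [0.922, -0.367, -0.123, 0.63], [-0.002, 0.312, -0.95, 0.383], [0.0, 0.0, 0.0, 1.0]]
{'t': 0.15, 'joints': array([-1.23917482,  0.53698328, -0.00443299,  1.53860309,  0.00259501,
        1.06730288, -0.07123694]), 'qd': array([ 3.01564837e-04, -1.63670876e-03,  2.79942905e-04, -3.38649231e-03,
        1.10740508e-03,  5.54308205e-05,  2.70029734e-04]), 'tau': array([ 1.80428171e-03, -5.71327972e+01,  9.92132239e-01, -2.51827848e+01,
       -5.60788717e-02,  1.52221316e-02,  1.05495058e-04]), 'eef_pos': array([0.25164856, 0.59881715, 0.23806294]), 'ee_rot': array([-3.14030534e+00,  9.55527482e-05,  2.74379834e+00]), 'ft_force': array([ 1.10523253,  0.28962707, -0.35166128]), 'moment': array([-0.01997264,  0.00207372, -0.03879649]), 'opening': 0.08791039497657}
```

View pics/top0.png

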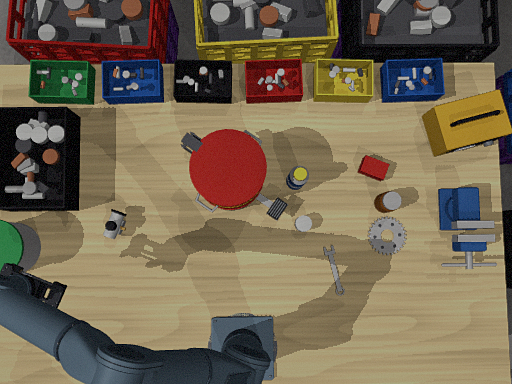

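View pics/side0.png

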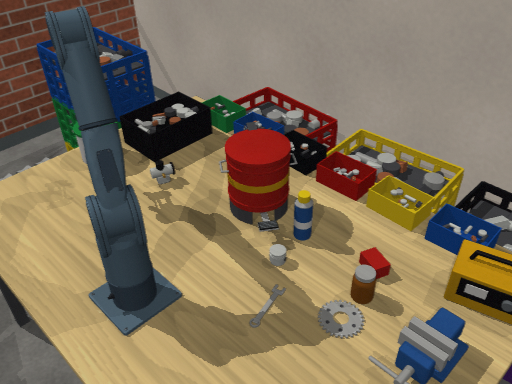

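The top view shows the red lid at about (228,168), the black pad at (277,208), the spray at (298,177) and the piston at (303,224). In the side view the pad is at about (267,224), the spray at (303,215) and the piston at (277,254). I'll zoom in on these areas.

```bash
python3 - <<'E'
import cv2,numpy as np
a=cv2.imread("pics/top0.png")[130:245,180:325];b=cv2.imread("pics/side0.png")[185:275,215:330]
a=cv2.resize(a,None,fx=4,fy=4,interpolation=cv2.INTER_CUBIC);cv2.imwrite("pics/topz.png",a)
b=cv2.resize(b,None,fx=6,fy=6,interpolation=cv2.INTER_CUBIC);cv2.imwrite("pics/sidez.png",b)
E
```

```text
(no output)
```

View pics/topz.png

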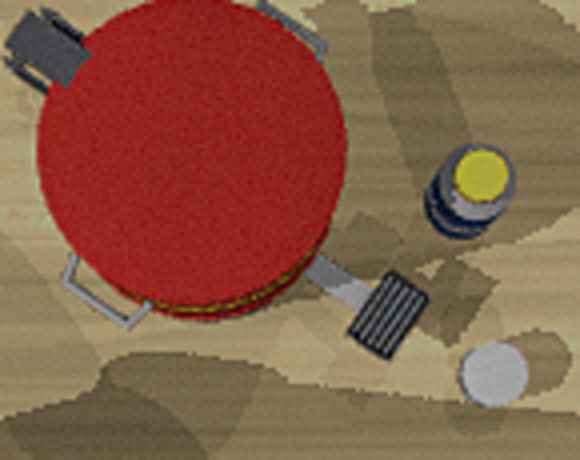

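View pics/sidez.png

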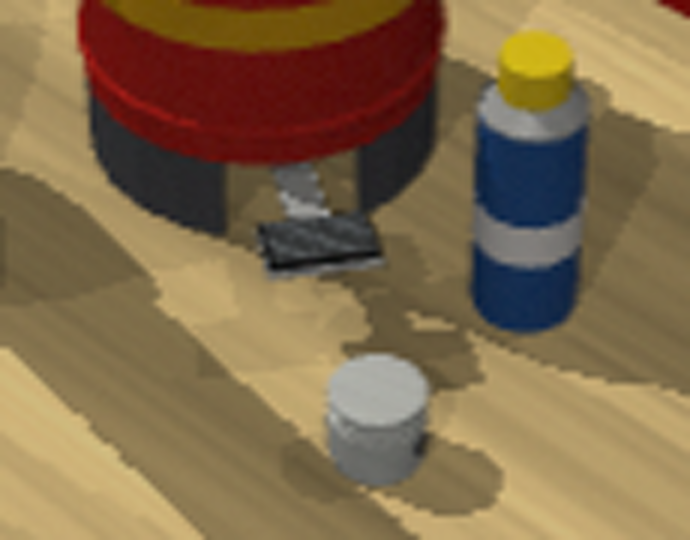

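```bash
cat > h.py <<'E'
import cv2,numpy as np
from plant import env
def ray(r,uv):
    d=r["world_from_camera"][:3,:3]@np.linalg.inv(r["mtx"])@np.array([uv[0],uv[1],1.]); return r["world_from_camera"][:3,3],d/np.linalg.norm(d)
def onz(r,uv,z):
    o,d=ray(r,uv); return o+d*(z-o[2])/d[2]
def tri(r1,u1,r2,u2):
    o1,d1=ray(r1,u1);o2,d2=ray(r2,u2)
    s=np.linalg.lstsq(np.c_[d1,-d2],o2-o1,rcond=None)[0]
    a=o1+d1*s[0];b=o2+d2*s[1]; return (a+b)/2,np.linalg.norm(a-b)
def blob(m,box):
    x0,y0,x1,y1=box; k=np.zeros(m.shape,np.uint8);k[y0:y1,x0:x1]=m[y0:y1,x0:x1]*255
    c,_=cv2.findContours(k,cv2.RETR_EXTERNAL,cv2.CHAIN_APPROX_NONE)
    return max(c,key=cv2.contourArea)
def cen(c):
    M=cv2.moments(c);return np.array([M["m10"],M["m01"]])/M["m00"]
E
python3 - <<'E'
from h import *
T=env.read_camera("top");S=env.read_camera("side")
hsv={n:cv2.cvtColor(r["pixels"],cv2.COLOR_RGB2HSV).astype(int) for n,r in(("t",T),("s",S))}
def masks(h):
    H,s,v=h[...,0],h[...,1],h[...,2]
    return dict(red=((H<8)|(H>172))&(s>150)&(v>60), yel=(abs(H-28)<6)&(s>170)&(v>110), grey=(s<60)&(v>120), blk=cv2.morphologyEx((((s<75)&(v<150)).astype(np.uint8)),cv2.MORPH_CLOSE,np.ones((3,3)))>0)
mt,ms=masks(hsv["t"]),masks(hsv["s"])
pt=blob(mt["blk"],(264,194,292,224));ps=blob(ms["blk"],(256,218,281,232))
rt=cv2.minAreaRect(pt);rs=cv2.minAreaRect(ps);print("pad",rt,rs)
print("pad bp",onz(T,rt[0],.073),[onz(T,p,.073).round(3).tolist() for p in cv2.boxPoints(rt)], onz(S,rs[0],.073))
for a,b in ((rt[0],rs[0]),((277.2,208.7),(268.3,225.1))): print("tri",tri(T,a,S,b))
l=blob(mt["red"],(180,120,275,215));(c,rad)=cv2.minEnclosingCircle(l);print("lid",c,rad,onz(T,c,.28))
y=blob(mt["yel"],(285,160,312,190));ys=blob(ms["yel"],(295,185,315,205))
print("spray",cen(y),cen(ys),onz(T,cen(y),.19),tri(T,cen(y),S,cen(ys)))
p=blob(mt["grey"],(292,214,315,234));print("piston",cen(p),cv2.contourArea(p),onz(T,cen(p),.052),onz(S,(215+378/6,185+388/6),.052))
E
```

```text
pad ((272.1153869628906, 205.576904296875), (24.129457473754883, 19.691856384277344), 33.690067291259766) ((268.0, 224.5), (13.0, 22.0), 90.0)
pad bp [ 0.49314073 -0.10730603  0.073     ] [[0.488, -0.054, 0.073], [0.545, -0.092, 0.073], [0.498, -0.161, 0.073], [0.442, -0.122, 0.073]] [ 0.48365827 -0.12854471  0.073     ]
tri (array([ 0.49730109, -0.11064562,  0.05249968]), np.float64(0.006871281802765366))
tri (array([ 0.48415571, -0.12649645,  0.06820669]), np.float64(0.004388164276162961))
lid (228.0161590576172, 169.25173950195312) 40.5592041015625 [0.58951369 0.03647053 0.28      ]
spray [300.08602151 174.15232975] [303.47452693 196.13391557] [ 0.58542835 -0.19318611  0.19      ] (array([ 0.58813123, -0.19543153,  0.17683162]), np.float64(0.0022939197816120556))
piston [303.3452381  222.97193878] 196.0 [ 0.43283964 -0.21677284  0.052     ] [ 0.43245999 -0.2242973   0.052     ]
```

```bash
python3 - <<'E'
from h import *
T=env.read_camera("top");S=env.read_camera("side")
ht=cv2.cvtColor(T["pixels"],cv2.COLOR_RGB2HSV).astype(int);hs=cv2.cvtColor(S["pixels"],cv2.COLOR_RGB2HSV).astype(int)
for r0,r1,c0,c1,h in((196,222,264,292,ht),(218,234,254,284,hs)):
    for r in range(r0,r1,2): print(r,' '.join(f"{h[r,c,2]:3d}" for c in range(c0,c1)))
l=blob(((ht[...,0]<8)|(ht[...,0]>172))&(ht[...,1]>150)&(ht[...,2]>60),(180,120,275,215)).reshape(-1,2).astype(float)
sel=l[(l[:,1]<185)&~((l[:,0]<205)&(l[:,1]<155))]
P=np.array([onz(T,p,.276)[:2] for p in sel])
A=np.c_[2*P,np.ones(len(P))];s=np.linalg.lstsq(A,(P**2).sum(1),rcond=None)[0];print("lid c",s[:2],np.sqrt(s[2]+s[0]**2+s[1]**2))
E
```

```text
196  83 108  90 103  95 100  96  98 100 100  99  97 105 105 105 106 106 103 107 104 110 109 156 153 154 153 108 107
198 106 106 113  83  97  97  98  96  98  94  99 125  67  36  43  46 105 109 111 110 103  93 152 158 160 113 108 111
200 103 108 109 106 151 158 148 148 148 169 174  74  73  91  26  80  46  39  78 104 111 102 104 104 100 108 108 107
202 155 148 146 143 148 143 145 136 158 106  24  90  63  45 114  51  51 116  56  64  71  79 108 110 111 110 109 106
204 143 144 152 149 149 145 138 139  83  44 112  48  70  90  28  98  92  33  91  61  53  92  20  96 106 102  98 106
206 163 162 159 145 146 145 130  43  93  94  30  96  64  44 117  45  43 113  46  78  95  35  57 112 111 105 107 108
208 158 161 160 167 175 110  41 110  64  41 117  46  73 118  24  97  87  25  91  67  28  72 110 114 107 109 108  89
210 156 156 171 179  79  68 117  31  70  89  28  94  65  34 115  70  45 119  49  43  88 121 118 117 120 116 115 110
212 167 171 138  35  91  74  42 114  73  48 116  55  77 109  36  70  85  28  79 182 181 127 115 129 131 135 115 113
214 165 169 139 149  76  17  89  35  72  88  24  91  73 
[... 749 characters left out ...]
52  92 132 132 133 133 133 131
224  93  94  95  88  64  49  58  53  58  69  61  68  79  76  85  69  59  53  53  54  61  61  57  54  89 107 107 108 112 118
226 153 139  94 102 107  31  54  82  86  71  70  59  59  64  54  64  62  67  84  86  68  60  59  50  62 110 109 107 108 106
228 156 156 157 155 141  81  33  51  40  34  24  23  24  21  16  12  18  18  37  64  63  71  99 113 103 101 111 110 111 109
230 166 163 160 157 149 122  91  87 105  92  94  97 100 111 101  90  88  77  78  93  94  99 101 106 108 106 107 107 108 111
232 174 171 170 167 164 161 162 171 170 170 164 166 160 148 150 151 149 136  91  90  92  94  94  95  95 100 104 106 107 107
lid c [0.59754155 0.03797339] 0.11712651992657182
```

```bash
cat >> h.py <<'E'
from scipy.spatial.transform import Rotation as Ro
def att(az_deg,tilt_deg,flip=False):
    a=np.radians(az_deg);t=np.radians(tilt_deg);u=np.array([np.cos(a),np.sin(a),0])
    z=np.sin(t)*u+np.array([0,0,-np.cos(t)]); x=-np.cos(t)*u+np.array([0,0,-np.sin(t)])
    if flip:x=-x
    y=np.cross(z,x); return Ro.from_matrix(np.c_[x,y,z]).as_euler("xyz")
E
python3 - <<'E'
from h import *
T=env.read_camera("top");S=env.read_camera("side")
a=onz(T,(276.9,208.5),.073);b=onz(S,(268.3,225.1),.073);c=np.array([.5975,.038])
print(a,b,tri(T,(276.9,208.5),S,(268.3,225.1)))
p=(a+b)/2
d=c-p[:2];print("pad",p,"dist",np.linalg.norm(d),"ang",np.degrees(np.arctan2(d[1],d[0])))
P=.5*p[:2]+.5*(c-.2*d/np.linalg.norm(d));print(P)
print(env.ik([.30,.55,.42],env.read_state()["ee_rot"]))
for fl in(0,1):
  for az in(0,10,20):
    for t in(0,15,20):
      q=[env.ik([*P,z],att(az,t,fl)) for z in(.28,.1,.025)]
      print(fl,az,t,[None if k is None else k.round(2).tolist() for k in q])
E
```

```text
[ 0.48286569 -0.12371724  0.073     ] [ 0.48211876 -0.1314806   0.073     ] (array([ 0.48499528, -0.12558454,  0.06708296]), np.float64(0.004538061860607333))
pad [ 0.48249222 -0.12759892  0.073     ] dist 0.20161793524348126 ang 55.22017904113261
[ 0.48295368 -0.12693448]
[-1.1559292   0.37382881  0.01814404  1.35489995 -0.00667149  1.41308201
  0.03504875]
0 0 0 [[-0.36, 0.26, 0.64, 1.91, -0.18, 1.03, 1.92], [-0.04, 0.51, 0.26, 2.04, -0.22, 0.62, 1.94], [0.08, 0.64, 0.11, 2.05, -0.14, 0.46, 1.87]]
0 0 15 [[-0.59, 0.1, 0.86, 2.11, -0.22, 0.72, 1.97], [0.24, 0.42, -0.04, 2.23, -0.15, 0.24, 1.91], [0.67, 0.66, -0.56, 2.22, 1.31, 0.28, 0.56]]
0 0 20 [[-0.77, 0.04, 1.04, 2.18, -0.22, 0.61, 2.0], [0.84, 0.51, -0.74, 2.26, 1.12, 0.29, 0.74], [0.65, 0.65, -0.52, 2.28, 1.91, 0.22, -0.03]]
0 10 0 [[-0.34, 0.26, 0.61, 1.91, -0.17, 1.03, 2.09], [-0.01, 0.5, 0.22, 2.04, -0.18, 0.62, 2.08], [0.12, 0.64, 0.07, 2.05, -0.09, 0.45, 1.99]]
0 10 15 [[-0.63, 0.13, 0.95, 2.1, -0.33, 0.75, 2.28], [0.33, 0.43, -0.12, 2.21, -0.2, 0.27, 2.17], [0.68, 0.66, -0.54, 2.21, 1.11, 0.23, 0.95]]
0 10 20 [[-0.86, 0.
[... 1169 characters left out ...]
6, 2.1, -0.34, 0.75, -0.86], [-0.3, 0.51, 0.65, 2.25, -1.09, 0.46, -0.14], [0.1, 0.6, 0.16, 2.24, -1.26, 0.2, 0.06]]
1 10 20 [[-0.62, 0.07, 0.95, 2.16, -0.36, 0.65, -0.82], [-0.11, 0.45, 0.44, 2.3, -1.28, 0.35, 0.07], [1.13, 0.94, -1.08, 2.24, 1.65, 0.6, -2.52]]
1 20 0 [[-0.62, 0.34, 0.98, 1.92, -0.32, 1.05, -0.72], [-0.39, 0.61, 0.72, 2.06, -0.63, 0.7, -0.48], [-0.08, 0.67, 0.32, 2.06, -0.43, 0.48, -0.67]]
1 20 15 [[-0.59, 0.16, 0.96, 2.09, -0.42, 0.8, -0.6], [-0.26, 0.52, 0.65, 2.23, -1.09, 0.52, 0.04], [0.13, 0.61, 0.16, 2.22, -1.18, 0.26, 0.18]]
1 20 20 [[-0.57, 0.11, 0.95, 2.14, -0.49, 0.73, -0.52], [0.01, 0.45, 0.35, 2.26, -1.17, 0.39, 0.17], [0.91, 0.74, -0.73, 2.23, 1.4, 0.24, -2.2]]
```

```bash
cat > clr.py <<'E'
from h import *
pad=np.array([.483,-.127]);can=np.array([.5975,.038]);ux=(can-pad)/np.linalg.norm(can-pad);uy=np.array([-ux[1],ux[0]])
spray=np.array([.587,-.195]);pis=np.array([.4325,-.2205])
X,Y,Z=np.meshgrid(np.linspace(-.0375,.0375,9),np.linspace(-.0935,.0935,25),-np.linspace(.064,.26,15))
B=np.c_[X.ravel(),Y.ravel(),Z.ravel()]
def clear(P,e):
    W=B@Ro.from_euler("xyz",e).as_matrix().T+P
    def d(c,r,h):
        s=W[W[:,2]<h+.01];return 9 if len(s)==0 else np.linalg.norm(s[:,:2]-c,axis=1).min()-r
    return d(can,.119,.29),d(spray,.0325,.19),d(pis,.0285,.055)
if __name__=="__main__":
  for o in((0,0),(-.01,0),(-.008,.012),(-.012,.018)):
    P2=pad+ux*o[0]+uy*o[1]
    for t in(0,5,8,10,12):
      best=[]
      for az in range(-20,41,5):
        for fl in(0,1):
          e=att(az,t,fl);P=np.r_[P2,.027];c=clear(P,e);q=env.ik(P,e);q1=env.ik(np.r_[P2,.12],e)
          if q is None or q1 is None: continue
          best.append((round(min(c),4),az,fl,np.round(c,3).tolist(),round(q[5]-.19,2)))
      best.sort(reverse=True);print(o,t,best[:3])
E
python3 clr.py
```

```text
(0, 0) 0 [(np.float64(0.0049), 20, 1, [0.009, 0.005, 9.0], np.float64(0.29)), (np.float64(0.0049), 20, 0, [0.009, 0.005, 9.0], np.float64(0.27)), (np.float64(0.0023), 15, 1, [0.002, 0.013, 9.0], np.float64(0.29))]
(0, 0) 5 [(np.float64(0.0106), 20, 1, [0.015, 0.011, 9.0], np.float64(0.19)), (np.float64(0.0106), 20, 0, [0.015, 0.011, 9.0], np.float64(0.16)), (np.float64(0.0078), 15, 1, [0.008, 0.019, 9.0], np.float64(0.18))]
(0, 0) 8 [(np.float64(0.0141), 20, 1, [0.019, 0.014, 9.0], np.float64(0.11)), (np.float64(0.0141), 20, 0, [0.019, 0.014, 9.0], np.float64(0.1)), (np.float64(0.0112), 15, 1, [0.011, 0.022, 9.0], np.float64(0.1))]
(0, 0) 10 [(np.float64(0.0165), 20, 1, [0.021, 0.017, 9.0], np.float64(0.06)), (np.float64(0.0165), 20, 0, [0.021, 0.017, 9.0], np.float64(0.06)), (np.float64(0.0135), 15, 1, [0.014, 0.025, 9.0], np.float64(0.04))]
(0, 0) 12 [(np.float64(0.0189), 20, 1, [0.023, 0.019, 9.0], np.float64(0.01)), (np.float64(0.0189), 20, 0, [0.023, 0.019, 9.0], np.float64(0.24)), (np.float64(0.0159), 15, 1, [0.016, 0.027, 9.0], np.float64(0.01))]
(-0.01, 0) 0 [(np.float64(0.01
[... 2574 characters left out ...]
0.026, 0.04, 9.0], np.float64(0.14))]
(-0.012, 0.018) 8 [(np.float64(0.0353), 20, 1, [0.038, 0.035, 9.0], np.float64(0.07)), (np.float64(0.0353), 20, 0, [0.038, 0.035, 9.0], np.float64(0.07)), (np.float64(0.03), 15, 1, [0.03, 0.043, 9.0], np.float64(0.06))]
(-0.012, 0.018) 10 [(np.float64(0.0377), 20, 1, [0.04, 0.038, 9.0], np.float64(0.02)), (np.float64(0.0377), 20, 0, [0.04, 0.038, 9.0], np.float64(0.1)), (np.float64(0.0323), 15, 1, [0.032, 0.045, 9.0], np.float64(0.01))]
(-0.012, 0.018) 12 [(np.float64(0.0401), 20, 1, [0.043, 0.04, 9.0], np.float64(0.15)), (np.float64(0.0401), 20, 0, [0.043, 0.04, 9.0], np.float64(0.22)), (np.float64(0.0347), 15, 1, [0.035, 0.048, 9.0], np.float64(0.12))]
```

```bash
cat >> clr.py <<'E'
E=att(18,5);P2=pad+ux*-.006+uy*.012
E
python3 - <<'E'
from clr import *
s=env.read_state();p=s["eef_pos"]
env.move_l([p[0]+.04,p[1]-.04,.42],v=.25)
env.move_pose([*P2,.36],E)
env.grip(0.0)
s=env.read_state();print(s["t"],s["eef_pos"],s["joints"].round(2),s["opening"],s["ft_force"])
for n in["wrist","side"]:
    r=env.read_camera(n);cv2.imwrite(f"pics/{n}1.png",r["pixels"][:,:,::-1])
    if n=="wrist": np.savez("w1.npz",mtx=r["mtx"],world_from_camera=r["world_from_camera"])
E
```

```text
5.175 [ 0.4696916  -0.12508979  0.36000103] [-0.62  0.09  0.89  1.89 -0.13  1.12  2.2 ] 0.00030535672388633825 [-1.18071519  0.45558217  0.39580976]
```

View pics/wrist1.png

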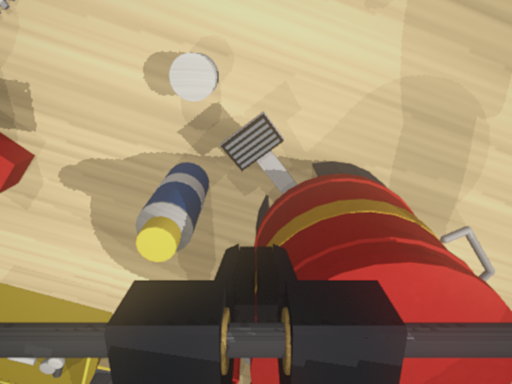

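View pics/side1.png

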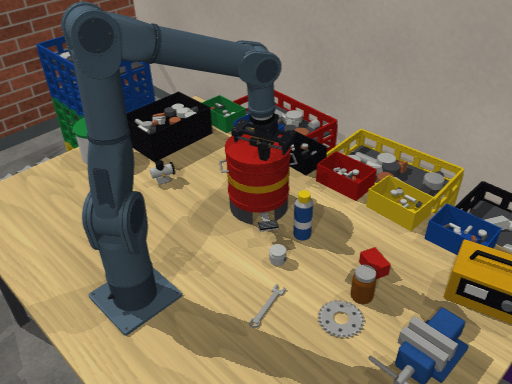

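The wrist view from 0.36 m shows the pad at about (252,142), the spray cap at (157,241), the piston crown at (193,77) and the lid's front edge to the lower right. I'll triangulate across the three views.

```bash
python3 - <<'E'
from clr import *
W=dict(np.load("w1.npz"));T=env.read_camera("top");S=env.read_camera("side")
img=cv2.cvtColor(cv2.imread("pics/wrist1.png"),cv2.COLOR_BGR2HSV).astype(int)
m=((img[...,1]<70)&(img[...,2]<120)).astype(np.uint8);m=cv2.morphologyEx(m,cv2.MORPH_CLOSE,np.ones((5,5)))
b=blob(m>0,(210,105,295,178));r=cv2.minAreaRect(b);print(r)
print([onz(W,p,.073).round(3).tolist() for p in cv2.boxPoints(r)])
pw=(252.3,142)
print("w pad",onz(W,pw,.073),onz(W,r[0],.073))
for q in(pw,r[0]): print(tri(W,q,T,(276.9,208.5)),tri(W,q,S,(268.3,225.1)))
print("spray",onz(W,(157,241),.19),"pis",onz(W,(193,77),.052),tri(W,(157,241),S,(303.5,196.1)))
E
```

```text
((251.9600067138672, 142.27999877929688), (34.0, 52.80000305175781), 53.13010025024414)
[[0.498, -0.163, 0.073], [0.444, -0.124, 0.073], [0.468, -0.089, 0.073], [0.524, -0.127, 0.073]]
w pad [ 0.48215208 -0.12558645  0.073     ] [ 0.48262525 -0.12588289  0.073     ]
(array([ 0.4837515 , -0.12463102,  0.06496139]), np.float64(0.0010495399402487501)) (array([ 0.48493306, -0.12631056,  0.06748811]), np.float64(0.0036110175246973587))
(array([ 0.48384227, -0.12478608,  0.06591369]), np.float64(0.0015786001783995181)) (array([ 0.4851946 , -0.12643852,  0.06746667]), np.float64(0.003054576978728826))
spray [ 0.58307166 -0.19491529  0.19      ] pis [ 0.43256759 -0.21811729  0.052     ] (array([ 0.59022309, -0.19622865,  0.17735034]), np.float64(0.0020730551044171076))
```

Pad centre is (0.483, -0.126), and all three views agree within 4 mm. Its measured size is about 67 x 42 mm and its height 65–68 mm, against 73 mm in the text. I'll go down and find the contact by force.

```bash
python3 - <<'E'
from clr import *
env.move_l([*P2,.12],v=.15)
s=env.read_state();print(s["t"],s["eef_pos"],s["joints"].round(2),s["ft_force"].round(1))
for z in(.085,.078,.072,.066):
    env.move_l([*P2,z],v=.04); s=env.read_state();print(round(s["t"],2),s["eef_pos"].round(4),s["ft_force"].round(1))
    if z==.085:
        r=env.read_camera("side");cv2.imwrite("pics/side2.png",cv2.resize(r["pixels"][130:290,180:360,::-1],None,fx=4,fy=3.75))
        
E
```

```text
7.125 [ 0.47017475 -0.12520276  0.12056742] [-0.32  0.49  0.64  2.14 -0.6   0.61  2.64] [-0.4 -0.5 -0.1]
8.15 [ 0.4699 -0.1252  0.0852] [-0.2 -0.5 -0.3]
8.53 [ 0.4695 -0.125   0.0777] [ 0.6 -0.2  0.3]
8.82 [ 0.4697 -0.1253  0.0722] [-1.7 -0.5  6.4]
9.12 [ 0.4696 -0.1255  0.0662] [-3.5 -1.4  5.2]
```

View pics/side2.png

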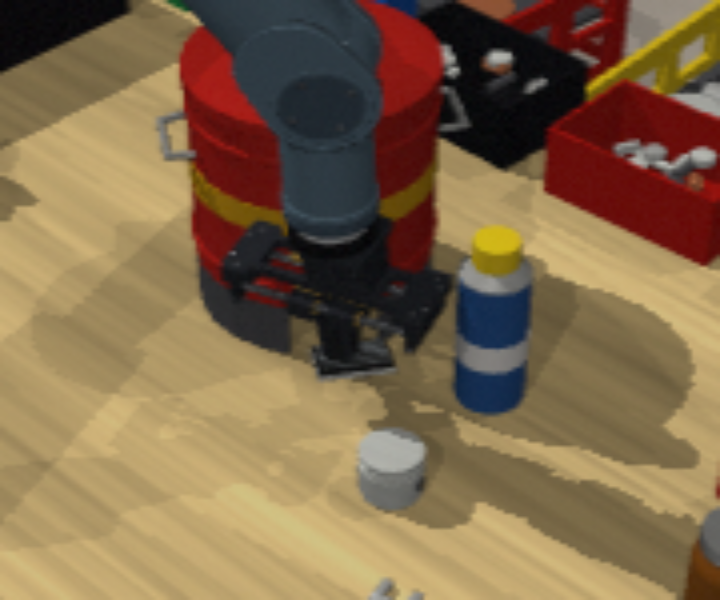

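The fingers sit over the pad, clear of the spray and the can. Contact came at z≈0.073. I'll press on down.

```bash
python3 - <<'E'
from clr import *
for z in(.055,.045,.037,.034,.032,.030,.0285):
    env.move_l([*P2,z],v=.03); s=env.read_state();print(round(s["t"],2),s["eef_pos"].round(4),s["ft_force"].round(1),s["joints"].round(2)[5])
    if s["ft_force"][2]>20: break
r=env.read_camera("side");cv2.imwrite("pics/side3.png",r["pixels"][:,:,::-1])
r=env.read_camera("top");cv2.imwrite("pics/top3.png",r["pixels"][:,:,::-1])
E
```

```text
9.64 [ 0.4696 -0.1257  0.0553] [-3.  -3.5  4.9] 0.46
10.12 [ 0.4699 -0.1252  0.0452] [-1.8 -2.6  3.8] 0.44
10.54 [ 0.4697 -0.1246  0.037 ] [-1.1  0.5  1.1] 0.42
10.79 [ 0.4698 -0.1247  0.0339] [-0.2 -0.5  0.1] 0.41
11.04 [ 0.4699 -0.125   0.032 ] [-0.1  0.8 -0.1] 0.4
11.29 [ 0.4699 -0.125   0.0301] [-0.2  0.2  1.9] 0.4
11.54 [ 0.47   -0.125   0.0298] [-5.9  2.5 23.8] 0.4
```

View pics/side3.png

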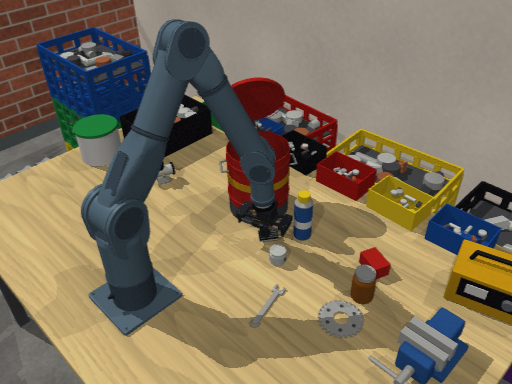

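View pics/top3.png

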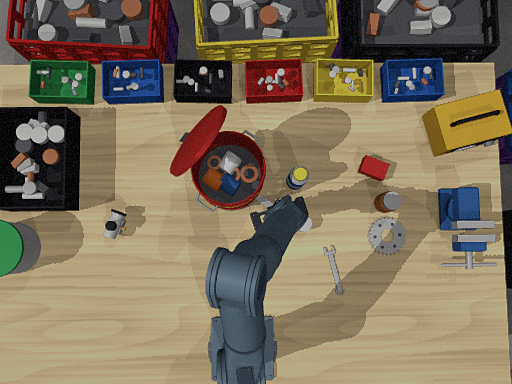

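The lid stands fully open, upright at top-view (197,140) with the contents visible. All the parts are in place. I'll hold, then rise in small checked steps.

```bash
python3 - <<'E'
from clr import *
env.pause(3.4)
s=env.read_state();print(round(s["t"],2),s["eef_pos"].round(4),s["ft_force"].round(1))
for z in(.0305,.033,.036):
    env.move_l([*P2,z],v=.006); s=env.read_state();print(round(s["t"],2),s["eef_pos"].round(4),s["ft_force"].round(1))
r=env.read_camera("top");cv2.imwrite("pics/top4.png",r["pixels"][:,:,::-1])
E
```

```text
15.04 [ 0.47   -0.125   0.0298] [-5.8  2.1 23.3]
15.53 [ 0.4699 -0.1251  0.0304] [0.2 0.4 2.7]
16.09 [ 0.4697 -0.1252  0.0331] [-0.8  0.3  2.1]
16.74 [ 0.4697 -0.1252  0.036 ] [-0.9 -1.5  1.8]
```

View pics/top4.png

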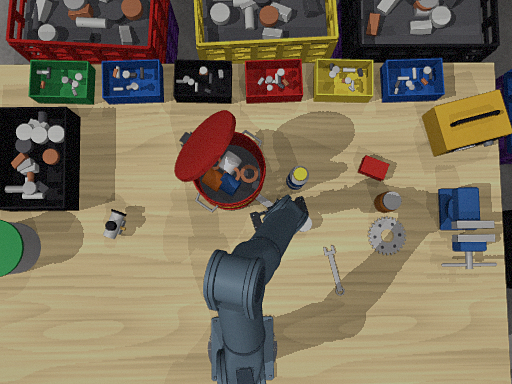

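The lid follows the pad, with its lower edge now lower and about 2 N of contact. I'll carry on slowly.

```bash
python3 - <<'E'
from clr import *
for z in(.046,.056,.066,.0705,.074,.079):
    env.move_l([*P2,z],v=.007); s=env.read_state();print(round(s["t"],2),s["eef_pos"].round(4),s["ft_force"].round(1))
env.pause(.4);env.move_l([*P2,.13],v=.08)
s=env.read_state();print(round(s["t"],2),s["eef_pos"].round(4),s["ft_force"].round(1))
for n in("top","side"):
    r=env.read_camera(n);cv2.imwrite(f"pics/{n}5.png",r["pixels"][:,:,::-1])
E
```

```text
18.37 [ 0.4697 -0.1252  0.046 ] [-1.3 -2.8  5.7]
19.94 [ 0.4701 -0.1247  0.0562] [-1.4 -0.3  6.3]
21.52 [ 0.4705 -0.124   0.0663] [1.1 2.6 6.3]
22.31 [ 0.4709 -0.1236  0.0709] [1.8 4.3 6.6]
22.96 [ 0.4711 -0.1233  0.0744] [1.9 4.1 5.4]
23.82 [ 0.4695 -0.1252  0.0789] [-0.5  0.3 -0.2]
25.01 [ 0.4695 -0.1249  0.1298] [-0.4  0.4  0.2]
```

View pics/top5.png

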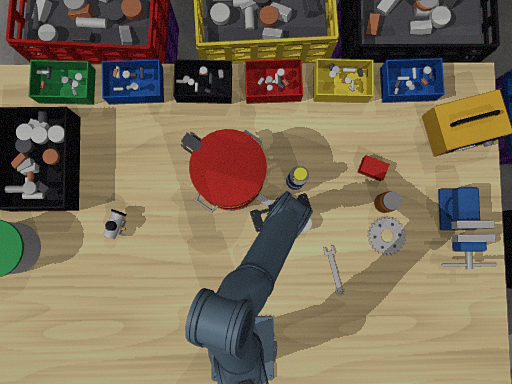

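View pics/side5.png

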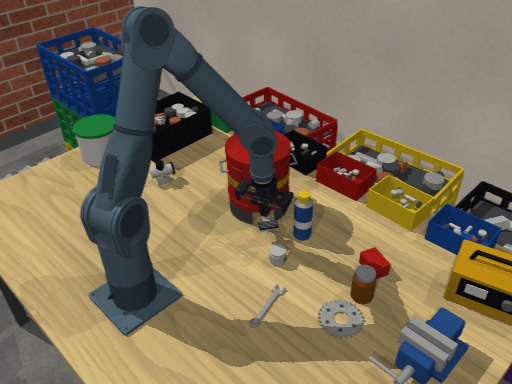

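```bash
python3 - <<'E'
from clr import *
for f in("pics/top0.png","pics/top5.png"):
    h=cv2.cvtColor(cv2.imread(f),cv2.COLOR_BGR2HSV).astype(int)
    l=blob(((h[...,0]<8)|(h[...,0]>172))&(h[...,1]>150)&(h[...,2]>60),(180,120,275,185));y=blob((abs(h[...,0]-28)<6)&(h[...,1]>170)&(h[...,2]>110),(285,160,312,190))
    print(cen(l),cv2.boundingRect(l),cen(y))
env.close_job()
E
```

```text
[227.9012894  159.79465138] (189, 129, 78, 56) [299.93209877 173.45679012]
[227.92764821 159.787094  ] (189, 129, 78, 56) [302.2020202  171.23232323]
the job is handed in; nothing more can be done
```

The lid matches the start picture, but the spray cap's centroid differs by about 3 px, so I'll look into that in the saved pictures.

```bash
python3 - <<'E'
import cv2,numpy as np
a=[cv2.resize(cv2.imread(f"pics/{n}.png")[y:y+50,x:x+50],None,fx=7,fy=7,interpolation=0) for n,x,y in(("top0",275,150),("top5",275,150),("side0",280,185),("side5",280,185))]
cv2.imwrite("pics/cmp.png",cv2.resize(np.vstack([np.hstack(a[:2]),np.hstack(a[2:])]),(590,590)))
E
```

```text
(no output)
```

View pics/cmp.png

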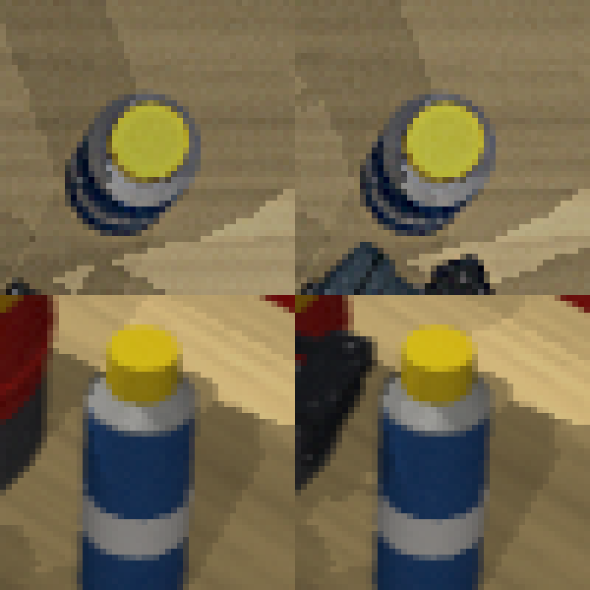

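The can was checked and the job handed in at about 25 s of the 51 s allowed. I pressed the lever with closed fingertips and the lid stood fully open, with the contents visible to the overhead camera. I kept it down for 3.4 s at about 23 N, then let the pad rise at about 7 mm/s (roughly 8 s from open to shut) and lifted clear. The job reports no verdict, so what follows is from my own checks.

**Lid:** The last top view shows it back where it started, to within 0.03 px. Fingertip force stayed between 2 and 7 N while it closed, so the pad stayed in contact until it was shut. I had no direct reading of the lid's angle or speed.

**Lid contact:** The arm did not seem to touch the lid, judging by the pictures and low wrist forces. The gripper was planned to pass more than 20 mm from the can and the spray can.

**Parts:** None looks moved. I only compared the spray can pixel by pixel, and judged the others by eye.

**Checks that disagreed:**
- **Pad height:** the camera views gave 65–68 mm for the top of the pad, but contact came at 73 mm, as the text says.
- **Spray can:** the colour mask on its cap first showed a 3 px shift. Comparing the start and end pictures side by side showed the can in the same place, so the shift came from the mask.
- **Press force:** it read close to zero at 32–34 mm on the way down, but 2–3 N at the same height on the way up.

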